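# Nest the channel brackets in the bench rack and snap the keeper home

## Task

Put the three aluminium brackets away in the small plywood rack on the bench: slide the two U-channels in side by side with their backs fully against the rack's back wall and their open sides facing out, then push the keeper in the other way round, so that one of its legs lies in each channel, until its plate snaps in behind both spring clips. Slide the brackets along the bench without lifting or tipping them over, and leave the small paint tube, the cork block and the eraser where they lie.

Things in the scene. Friction and masses are not known exactly. Their poses are not given: they have to be found in the camera images.
- rack: fixed plywood rack, walls 30 mm high, no floor, open front; inside 152 mm wide (local y -76 to 76). Origin: middle of the back wall's inner face, at bench height. Local +x = direction of pushing in (roughly world +y). Back wall x 0 to 14 mm; side walls 10 mm thick, from x = 0 out to x = -61 mm, with the spring clips just outside and in front of them
- clip_left (a joint): steel strip spring clip, 33 mm high, on the rack's +y side; vertical hinge at rack (-5, 89) mm; 0 at rest, grows (rad) when spread. Nose at rack x = -78, y = 78 mm; from it a lead-in flares to y = 95 at x = -118 mm. 0.08 rad (6 mm) lets the keeper's plate end past, then it springs back behind it; pushing a centred keeper past both takes 4 to 12 N
- clip_right (a joint): the same clip mirrored, on the rack's -y side (hinge at rack (-5, -89) mm); grows when spread
- channel_1: first of two alike aluminium U-channels (U seen from above), 40 mm high, 130 g. Origin: middle of its back's outer face, at the underside. Local +x points out of the back, the open side looks to -x. Back 70 mm wide (y -35 to 35), 6 mm thick; legs 6 mm thick reach to x = -64; 58 mm clear between them. Home: origin at rack x = 0, y about +38 or -38 mm (either side), +x along rack +x
- channel_2: second of two alike aluminium U-channels (U seen from above), 40 mm high, 130 g. Origin: middle of its back's outer face, at the underside. Local +x points out of the back, the open side looks to -x. Back 70 mm wide (y -35 to 35), 6 mm thick; legs 6 mm thick reach to x = -64; 58 mm clear between them. Home: origin at rack x = 0, y about +38 or -38 mm (either side), +x along rack +x
- channel_1_mouth (a point): middle of the open side of the channel 1 between its leg tips (local x = -64 mm), at its underside
- channel_2_mouth (a point): middle of the open side of the channel 2 between its leg tips (local x = -64 mm), at its underside
- keeper: aluminium keeper: a plate 168 mm long (local y -84 to 84), 6 mm thick, 40 mm high, ends chamfered, with two legs on one side; 190 g. Origin: middle of the plate's flat outer face, at the underside; local +x points through the plate to the legs, which stand at y = 37 and -37 mm, are 6 mm thick and end at x = 68. Home: origin at rack x = -74 mm, y = 0, +x along rack +x
- keeper_legs (a point): middle between the tips of the keeper's legs (local x = 68 mm), at its underside; when home, the tips touch the channels' backs from inside (rack x = -6 mm)
- cork_block: cork sanding block with a pale felt face, 33 x 46 x 42 mm, origin at the middle of its underside. Bystander.
- eraser: block eraser in a sleeve, 22 x 46 x 13 mm, origin at the middle of its underside. Bystander.
- tube_small: small paint tube, 28 x 92 x 24 mm (local x, y, z), lying near the bench's far edge; origin at the middle of its underside. Bystander.

How it is judged:
By the outcome, as a careful person would: the job done as asked, in the order asked, and still so for the second after the job is handed in, with the robot touching nothing.
It also fails if it takes over 72 s, if anything falls off the work surface, if the arm or the gripper's body presses on something with over 40 N, if the wrist force passes 120 N, or if a joint passes its speed limit or range.

## Robot

A 7-joint arm with a two-finger parallel gripper is mounted at the origin on the work surface; the furniture and walls round the work are solid. World frame = base frame: x ahead of the robot, y to its left, z up, the work surface at z = 0. Lengths are in m, angles in rad, forces in N, time in s.
With the tool pointing down it reaches from about 0.4 to 0.85 m from the base axis. Payload 4.5 kg.
Tool frame: the origin (TCP) lies midway between the tips of the shut fingers; the grasp point (between the pads) lies 19 mm behind it; z points along the fingers, y is the line along which they close (so a half turn about z gives the same grasp; the last joint's range is limited). The gripper opens to 88 mm and grips with 3 to 60 N. Pads are 18 mm wide; open, the fingers measure 123 mm over their backs; the gripper's body (75 mm by 187 mm) begins 45 mm behind the grasp point.
Start: joints at [1.307, 0.689, -0.195, 1.565, 0.157, 0.902, -0.215], TCP at [0.183, -0.598, 0.239] pointing down, gripper open.
Joint ranges: [-3.01, 3.01], [-0.46, 2.08], [-1.47, 1.51], [0.13, 2.56], [-1, 4.14], [0.04, 2.09], [-2.66, 2.66]. Speed limits (rad/s): [2.57, 2.57, 3.14, 3.14, 3.14, 3.14, 3.14].

## Interface

Orientations are given as a unit quaternion [x, y, z, w].
In Python, from plant import r gives the robot as it stands. The module is installed in compiled form; this text tells all that it offers.
- The arm moves only by the tool step_arm, never from a script. Its argument "series" is a list of rows, each a list of 7 numbers: the shift along the world's x, y, z in mm, then the turn, a rotation vector about the world's x, y, z in rad, then the closure, from 0 (fully open) to 1 (shut). A call has 1 to 20 rows; each row shifts and turns the commanded pose from where the row before left it; what a row does not reach is not made up. A row lasts 1/10 s, in which the tool goes at most 50 mm and 8.59 degrees, less where a joint would pass 70% of its speed; a pose out of reach is approached as far as the arm can. A call is refused whole if a number of a shift passes 50 or a number of a turn 0.15, either way. A call with a gripper value outside its range is refused whole. The fingers move at their own pace and stop on an object; "force" is the grip in N (left out, the last holds). Time passes only in rows, so rows that do not move let the fingers close. It gives the time, the measured TCP pose, the force, the opening and the grip force at its end, in the units of the state.
- r.get_state(): the state, without advancing time (a new reading comes with each control period).
- r.snapshot(name): name is "scene" or "top" or "wrist"; returns (picture, depth): 384x512x3 uint8, blue, green, red; 384x512 float32, m along the optical axis (not along the pixel's ray), 0 where there is no reading.
- r.get_calibration(name): a dict with "intrinsics" (3x3 intrinsics, pixels), "pose" (4x4, takes a point from camera to world coordinates). Camera axes: x right, y up, looking along -z (the intrinsics and any distortion apply to the point x, -y, -z); pixel columns grow to the right and rows downward; lengths in m; the calibration is good to about 2 mm. A picture is of the moment at which its call begins: read the wrist's pose just before it. get_calibration takes no time and is no camera call; for the wrist camera it gives the pose at the moment of the call.
- r.finish_job(): hands the job in; it is judged then, once.
The state is a dict: "clock": time; "q": joint angles; "qd": joint speeds; "joint_torque": joint torques, N m; "tool_pos": TCP position; "eef_rot": TCP orientation; "contact_force": force on the tool from outside, world axes, zero at the start; "moment": the same for the moment, N m; "opening": opening from 0.0 (shut) to 1.0 (fully open); "finger_force": force on a finger pad.
Only numpy, scipy, OpenCV 4.12 (cv2) and the standard library are available. Lean on these libraries where they do the work, as an engineer would, in place of code of your own. Each camera call takes 0.05 s, during which the arm holds its last target. There are 200 camera calls.

## Working session

There is one attempt and no reset: what is moved stays moved. The work goes in short steps, Python scripts to look and compute and a tool call to move; the robot and the scene stay as the last step left them, time stands still between calls to the robot, and variables do not carry over. Pictures are saved under pics/ and viewed, at most 11 in all, crops included, and the job is handed in when it is done.

Besides the shell and the picture viewer there is one more tool, called by a JSON object that holds its "op" and its "data". step_arm: Moves the arm, as the interface text tells. Its arguments: {"type":"object","properties":{"series":{"type":"array"},"force":{"type":"number"}},"required":["series"]}

```bash
mkdir -p pics
cat > h.py <<'E'
import numpy as np, cv2
from plant import r
def cloud(name):
    c=r.get_calibration(name); im,d=r.snapshot(name)
    K=np.array(c["intrinsics"]);T=np.array(c["pose"])
    v,u=np.mgrid[0:d.shape[0],0:d.shape[1]]
    x=(u-K[0,2])/K[0,0]*d; y=(v-K[1,2])/K[1,1]*d
    P=np.stack([x,-y,-d,np.ones_like(d)],-1)@T.T
    P=P[...,:3]; P[d==0]=np.nan
    return im,P
E
python3 - <<'E'
from h import *
s=r.get_state(); print({k:np.round(v,3).tolist() for k,v in s.items()})
for n in("top","scene"):
    im,P=cloud(n); cv2.imwrite(f"pics/{n}0.png",im); np.save(n+"0.npy",P)
    print(n,np.round(r.get_calibration(n)["pose"],3).tolist(),r.get_calibration(n)["intrinsics"])
    if n=="top": cv2.imwrite("pics/top0b.png",cv2.resize(im,(800,600)))
E
```

```text
{'clock': 0.0, 'q': [1.307, 0.69, -0.195, 1.566, 0.157, 0.902, -0.215], 'qd': [-0.002, 0.0, -0.001, 0.001, -0.0, 0.0, 0.001], 'joint_torque': [0.002, -52.757, -1.267, -15.343, -0.053, 0.007, 0.0], 'tool_pos': [0.183, -0.597, 0.238], 'eef_rot': [0.989, 0.148, -0.0, -0.001], 'contact_force': [-0.96, 0.084, -0.39], 'moment': [0.048, 0.074, 0.021], 'finger_force': 0.0, 'opening': 1.001}
top [[0.016, 0.996, -0.091, 0.373], [-1.0, 0.017, 0.001, 0.003], [0.002, 0.091, 0.996, 0.948], [0.0, 0.0, 0.0, 1.0]] [[385.06777796   0.         256.36413689]
 [  0.         385.06777796 183.12922113]
 [  0.           0.           1.        ]]
scene [[-0.482, 0.464, -0.743, -0.561], [-0.876, -0.278, 0.394, 0.505], [-0.024, 0.841, 0.54, 0.757], [0.0, 0.0, 0.0, 1.0]] [[451.36779318   0.         252.29641496]
 [  0.         451.36779318 193.95556346]
 [  0.           0.           1.        ]]
```

View pics/top0b.png

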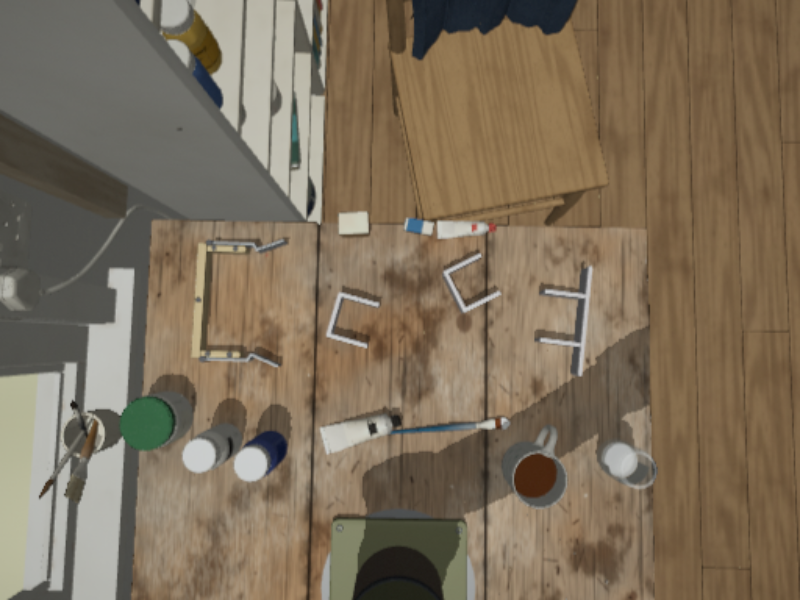

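View pics/scene0.png

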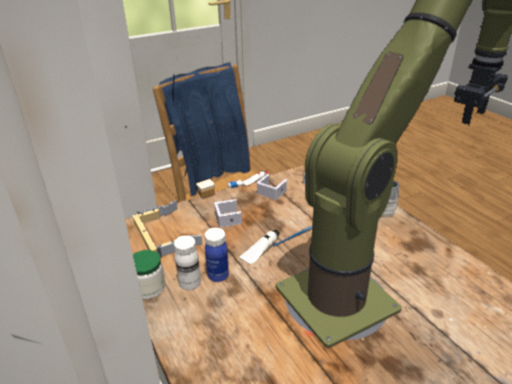

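The top view shows the rack at left (pixels 195-285, 240-365), with its opening to the right. Channel A is at (350,320), channel B at (470,283) and the keeper at (570,320). The cork, eraser and tube lie along the far edge at row ~228. Next I'll fit poses from the depth data.

```bash
cat >> h.py <<'E'
from scipy.optimize import minimize
def boxes(kind):
    if kind=="ch": return [(-6,0,-35,35),(-64,0,29,35),(-64,0,-35,-29)]
    if kind=="k": return [(0,6,-84,84),(0,68,34,40),(0,68,-40,-34)]
    if kind=="rack": return [(0,14,-86,86),(-61,0,76,86),(-61,0,-86,-76)]
def samp(kind):
    o=[]
    for a,b,c,d in boxes(kind):
        X,Y=np.meshgrid(np.arange(a+1,b,2.),np.arange(c+1,d,2.)); o.append(np.c_[X.ravel(),Y.ravel()])
    return np.vstack(o)
def fit(kind,pts,p0):
    """pts Nx2 mm world; p=(x,y,th): box distance of points + template-to-point distance"""
    from scipy.spatial import cKDTree
    B=boxes(kind);S=samp(kind);T=cKDTree(pts)
    def f(p):
        c,s=np.cos(p[2]),np.sin(p[2]);R=np.array([[c,-s],[s,c]])
        L=(pts-p[:2])@R
        d=np.min([np.hypot(np.maximum(0,np.maximum(a-L[:,0],L[:,0]-b)),np.maximum(0,np.maximum(e-L[:,1],L[:,1]-g))) for a,b,e,g in B],0)
        t=T.query(S@R.T+p[:2])[0]
        return np.mean(np.minimum(d,8)**2)+np.mean(np.minimum(t,8)**2)
    best=None
    for dt in(-.3,-.15,0,.15,.3):
        q=minimize(f,np.array(p0)+[0,0,dt],method="Nelder-Mead",options=dict(initial_simplex=np.array(p0)+[0,0,dt]+np.array([[0,0,0],[15,0,0],[0,15,0],[0,0,.2]]),xatol=.01,fatol=1e-4))
        if best is None or q.fun<best.fun: best=q
    return np.round(best.x,3),round(best.fun,2)
def comps(P,zlo,zhi,ymin=-.6,ymax=.62,xmin=.33,xmax=.76):
    m=((P[...,2]>zlo)&(P[...,2]<zhi)&(P[...,0]>xmin)&(P[...,0]<xmax)&(P[...,1]>ymin)&(P[...,1]<ymax)).astype(np.uint8)
    m=cv2.dilate(m,np.ones((2,2),np.uint8))*1
    return m,cv2.connectedComponentsWithStats(m)
E
python3 - <<'E'
from h import *
P=np.load("top0.npy")
z=P[...,2]; print("bench z",np.nanmedian(z[200:260,280:300]))
m,(n,l,st,c)=comps(P,.008,.06)
for i in range(1,n):
    if st[i,4]<15: continue
    q=P[(l==i)]; q=q[q[:,2]>.008]
    print(i,st[i],np.round(np.median(q,0)*1e3),np.round(q.min(0)*1e3),np.round(q.max(0)*1e3), np.round(np.percentile(q[:,2],[50,90,98])*1e3))
E
```

```text
bench z 0.00040881192612607364
1 [155  67   3  12  32] [730. 257.  20.] [721. 256.  12.] [741. 260.  28.] [20. 27. 28.]
2 [ 64 103 108  15 737] [621. 332.  36.] [601. 218.   8.] [641. 461. 125.] [36. 57. 64.]
3 [ 60 118  27  47 454] [544. 457.  47.] [484. 424.   8.] [604. 461. 112.] [47. 60. 97.]
4 [216 136  22  17 345] [549.  76.  43.] [534.  54.   8.] [568. 100.  47.] [43. 45. 46.]
5 [258 140  21  12 193] [553. -25.  13.] [541. -47.   8.] [566.  -0.  18.] [13. 15. 17.]
7 [287 142  32  11 290] [ 550. -106.   18.] [ 539. -144.    8.] [562. -72.  27.] [18. 23. 25.]
9 [ 122  154   63   82 1359] [435. 303.  30.] [332. 183.   8.] [525. 319.  39.] [30. 34. 36.]
10 [  36  156   53   79 2148] [388. 449.  14.] [328. 418.   8.] [518. 522.  88.] [14. 49. 59.]
11 [283 163  39  39 368] [455. -89.  40.] [ 418. -149.    8.] [506. -62.  45.] [40. 42. 44.]
12 [342 171  38  69 746] [ 412. -271.   38.] [ 328. -287.    8.] [ 491. -207.   44.] [38. 42. 43.]
13 [209 187  35  37 360] [412.  92.  40.] [363.  36.   9.] [445. 112.  46.] [40. 42. 43.]
```

Run:
```python
from h import *
P=np.load("top0.npy")
def g(zl,zh,x0,x1,y0,y1):
    m=(P[...,2]>zl)&(P[...,2]<zh)&(P[...,0]>x0)&(P[...,0]<x1)&(P[...,1]>y0)&(P[...,1]<y1)
    return P[m][:,:2]*1e3
h=np.pi/2
print("A",fit("ch",g(.034,.047,.34,.47,.02,.13),(410,105,h+.2)))
print("B",fit("ch",g(.034,.047,.39,.515,-.17,-.04),(440,-65,h-.4)))
print("K",fit("k",g(.034,.047,.32,.5,-.3,-.19),(410,-280,h)))
print("R",fit("rack",g(.024,.033,.32,.54,.17,.33),(430,305,h)))
```

```text
A (array([411.79 , 104.821,   1.312]), np.float64(0.94))
B (array([448.309, -76.507,   2.035]), np.float64(0.99))
K (array([ 407.732, -278.422,    1.461]), np.float64(0.96))
R (array([430.02 , 303.032,   1.548]), np.float64(5.56))
```

{"op": "step_arm", "data": {"series": [[32,38,5,0,0,0.056,0],[32,38,5,0,0,0.056,0],[32,38,5,0,0,0.056,0],[32,38,5,0,0,0.056,0],[32,38,5,0,0,0.056,0],[32,38,5,0,0,0.056,0],[32,38,5,0,0,0.056,0],[32,38,5,0,0,0.056,0],[-2,44,5,0,0,0.056,0],[-2,44,5,0,0,0.056,0],[-2,44,5,0,0,0.056,0],[-2,44,5,0,0,0.056,0],[-2,44,5,0,0,0.056,0.3],[-2,44,5,0,0,0.056,0.6],[-2,44,5,0,0,0.056,0.8],[-2,44,5,0,0,0.056,0.8],[-2,44,5,0,0,0.056,0.8],[-2,44,5,0,0,0.063,0.8],[0,0,0,0,0,0,0.8]]}}

```text
clock: 2.0
tool_pos: [0.4188, 0.1535, 0.3297]
eef_rot: [0.789, 0.615, 0.002, -0.002]
contact_force: [0.3, -1.2, 0.2]
opening: 0.384
finger_force: 0.0
```

Run:
```python
from h import *
s=r.get_state(); print({k:np.round(s[k],3).tolist() for k in("clock","q","tool_pos","eef_rot","contact_force","opening")})
print(np.round(r.get_calibration("wrist")["pose"],3).tolist())
im,P=cloud("wrist"); np.save("w1.npy",P); cv2.imwrite("pics/w1.png",im)
```

```text
{'clock': 2.0, 'q': [-0.047, 0.366, -0.569, 1.935, 0.243, 0.903, -0.983], 'tool_pos': [0.419, 0.154, 0.33], 'eef_rot': [0.789, 0.615, 0.002, -0.002], 'contact_force': [0.325, -1.207, 0.211], 'opening': 0.384}
[[0.97, 0.236, 0.061, 0.435], [-0.243, 0.939, 0.241, 0.216], [-0.0, -0.249, 0.969, 0.477], [0.0, 0.0, 0.0, 1.0]]
```

View pics/w1.png

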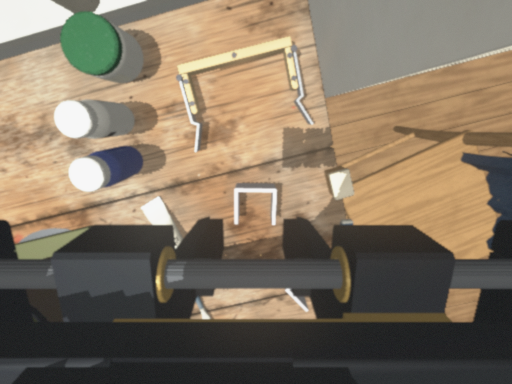

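The wrist view shows the rack at (180-310, 40-150) and channel A at (235-277, 187-222), almost square to the fingers. I'll fit both.

```bash
cat >> h.py <<'E'
def sel(im,P,zl,zh,x0,x1,y0,y1,wood=False):
    m=(P[...,2]>zl)&(P[...,2]<zh)&(P[...,0]>x0)&(P[...,0]<x1)&(P[...,1]>y0)&(P[...,1]<y1)
    if wood:
        I=im.astype(int); m&=(I[...,2]-I[...,0]>50)
    return P[m][:,:2]*1e3
def inrack(rk,p):
    c,s=np.cos(rk[2]),np.sin(rk[2]);d=np.array(p[:2])-rk[:2]
    return np.round([c*d[0]+s*d[1],-s*d[0]+c*d[1],p[2]-rk[2]],2)
E
python3 - <<'E'
from h import *
h=np.pi/2
for n,P in(("w1",np.load("w1.npy")),("top0",np.load("top0.npy"))):
    im=cv2.imread(f"pics/{n}.png")
    R=sel(im,P,.022,.036,.31,.54,.19,.34,True); print(n,len(R))
    print("R",fit("rack",R,(430,305,h)))
    print("A",fit("ch",sel(im,P,.034,.047,.34,.47,.02,.13),(410,105,h-.2)))
E
```

```text
w1 1575
R (array([428.931, 305.296,   1.557]), np.float64(0.88))
A (array([410.036, 106.953,   1.318]), np.float64(0.45))
top0 433
R (array([430.92 , 304.004,   1.553]), np.float64(4.0))
A (array([411.792, 104.822,   1.312]), np.float64(0.94))
```

{"op": "step_arm", "data": {"series": [[-2,-11,-45,0,0,-0.006,0.85],[-2,-11,-45,0,0,0,0.85],[-2,-11,-45,0,0,0,0.85],[-2,-11,-45,0,0,0,0.85],[-3,-11,-45,0,0,0,0.85],[-3,-11,-45,0,0,0,0.85],[0,0,0,0,0,0,0.85],[0,0,-10,0,0,0,0.85],[0,0,-10,0,0,0,0.85],[0,0,-10,0,0,0,0.85],[0,0,-10,0,0,0,0.85],[0,0,-10,0,0,0,0.85],[0,0,0,0,0,0,0.85]]}}

```text
clock: 3.35
tool_pos: [0.4142, 0.0833, 0.0446]
eef_rot: [0.795, 0.607, -0.001, 0.006]
contact_force: [-0.4, -0.1, 0.1]
opening: 0.15
finger_force: 0.0
```

Run:
```python
from h import *
s=r.get_state(); print({k:np.round(s[k],3).tolist() for k in("clock","tool_pos","eef_rot","contact_force","moment","opening","finger_force")})
im,P=cloud("wrist"); cv2.imwrite("pics/w2.png",im)
```

```text
{'clock': 3.35, 'tool_pos': [0.414, 0.083, 0.045], 'eef_rot': [0.795, 0.607, -0.001, 0.006], 'contact_force': [-0.437, -0.125, 0.126], 'moment': [-0.023, -0.026, -0.066], 'opening': 0.15, 'finger_force': 0.0}
```

View pics/w2.png

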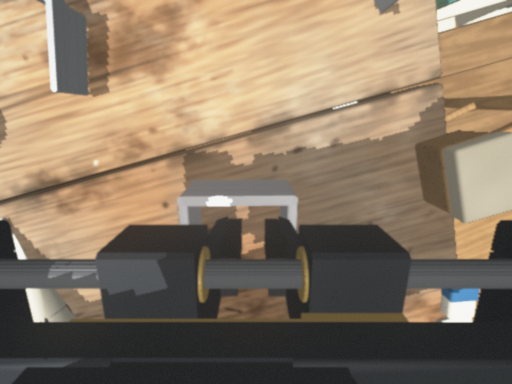

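The channel is around (180-297, 185-225), with the fingers about 9 mm to its right because the last move was speed-limited. I'll correct that and go down.

{"op": "step_arm", "data": {"series": [[-5,2,0,0.01,0.006,0.014,0.85],[-4,2,0,0,0,0,0.85],[0,0,0,0,0,0,0.85],[0,0,-9,0,0,0,0.85],[0,0,-9,0,0,0,0.85],[0,0,-9,0,0,0,0.85],[0,0,-8,0,0,0,0.85],[0,0,0,0,0,0,0.85]]}}

```text
clock: 4.2
tool_pos: [0.4041, 0.0874, 0.0087]
eef_rot: [0.79, 0.613, -0.002, 0.0]
contact_force: [0.1, -0.4, -0.1]
opening: 0.147
finger_force: 0.0
```

```bash
cat > s.py <<'E'
from h import *
s=r.get_state(); print({k:np.round(s[k],4).tolist() for k in("clock","tool_pos","contact_force","moment","opening","finger_force","q")})
x,y,z,w=s["eef_rot"]; print("yaw",2*np.arctan2(y,x),"tilt zt",np.round([2*(x*z+y*w),2*(y*z-x*w)],4))
E
python3 s.py
```

```text
{'clock': 4.2, 'tool_pos': [0.4041, 0.0874, 0.0087], 'contact_force': [0.1465, -0.3606, -0.101], 'moment': [-0.0586, -0.0718, -0.0457], 'opening': 0.1473, 'finger_force': 0.0, 'q': [-0.0983, 0.9591, -0.3701, 2.3156, 1.8713, 0.3169, -2.4567]}
yaw 1.3186062510335628 tilt zt [-0.0022 -0.0024]
```

{"op": "step_arm", "data": {"series": [[0,0,0,0,0,0,0.75],[0,0,0,0,0,0,0.7],[0,0,0,0,0,0,0.7],[0,0,0,0,0,0,0.7]], "force": 8}}

```text
clock: 4.6
tool_pos: [0.4046, 0.0877, 0.0095]
eef_rot: [0.79, 0.613, -0.001, 0.001]
contact_force: [1.0, -0.9, 1.4]
opening: 0.298
finger_force: 8.0
```

```bash
python3 s.py
```

```text
{'clock': 4.6, 'tool_pos': [0.4046, 0.0877, 0.0095], 'contact_force': [0.9778, -0.9489, 1.4306], 'moment': [-0.1293, -0.1575, -0.0441], 'opening': 0.2977, 'finger_force': 8.0021, 'q': [-0.0995, 0.9571, -0.3697, 2.3161, 1.8737, 0.3169, -2.4591]}
yaw 1.319494482024622 tilt zt [-0.0001 -0.0023]
```

{"op": "step_arm", "data": {"series": [[-1.5,8,0,0,0,0.024,0.7],[-1.5,8,0,0,0,0.024,0.7],[-1.5,8,0,0,0,0.024,0.7],[-1.5,8,0,0,0,0.024,0.7],[-1.5,8,0,0,0,0.024,0.7],[-1.5,8,0,0,0,0.024,0.7],[-1.5,8,0,0,0,0.024,0.7],[-1.5,8,0,0,0,0.024,0.7],[-1.5,8,0,0,0,0.024,0.7],[-1.5,8,0,0,0,0.024,0.7],[0,0,0,0,0,0,0.7]]}}

```text
clock: 5.7
tool_pos: [0.3887, 0.1696, 0.0094]
eef_rot: [0.71, 0.704, -0.001, -0.0]
contact_force: [0.1, -0.2, 0.2]
opening: 0.298
finger_force: 8.0
```

```bash
python3 s.py
python3 - <<'E'
from h import *
im,P=cloud("wrist"); cv2.imwrite("pics/w3.png",im)
print(fit("ch",sel(im,P,.034,.047,.31,.47,.10,.23),(390,190,1.557)))
print(fit("rack",sel(im,P,.022,.036,.31,.54,.21,.34,True),(429,305,1.557)))
E
```

```text
{'clock': 5.7, 'tool_pos': [0.3887, 0.1696, 0.0094], 'contact_force': [0.1353, -0.176, 0.2486], 'moment': [-0.084, -0.1546, 0.0354], 'opening': 0.2983, 'finger_force': 8.049, 'q': [-0.3125, 0.9515, -0.3372, 2.2872, 1.8103, 0.2812, -2.3412]}
yaw 1.562898668432234 tilt zt [-0.0009 -0.0007]
(array([389.319, 187.959,   1.56 ]), np.float64(40.81))
(array([358.072, 324.667,   3.076]), np.float64(52.87))
```

View pics/w3.png

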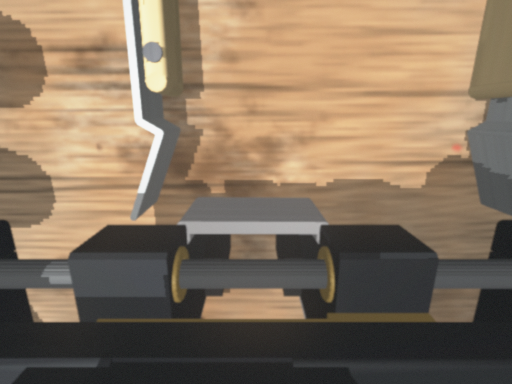

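Run:
```python
from h import *
im,P=cloud("wrist")
for x0,x1 in((.33,.37),(.48,.53)):
  q=sel(im,P,.026,.034,x0,x1,.2,.30,True); print(len(q),np.round(np.percentile(q,[2,50,98],axis=0),1).tolist())
q=sel(im,P,.034,.046,.33,.45,.18,.195); print(np.round(np.percentile(q,[0,2,50,98,100],axis=0),1).tolist())
```

```text
771 [[343.1, 246.3], [350.9, 268.3], [352.6, 280.0]]Traceback (most recent call last):
  File "<stdin>", line 4, in <module>
    return _quantile_unchecked(
        a, q, axis, out, overwrite_input, method, keepdims, weights)
    return _ureduce(a,
                    func=_quantile_ureduce_func,
    ...<5 lines>...
                    overwrite_input=overwrite_input,
                    method=method)
    r = func(a, **kwargs)
    result = _quantile(arr,
                       quantiles=q,
    ...<2 lines>...
                       out=out,
                       weights=wgt)
    slices_having_nans = np.isnan(arr[-1, ...])
                                  ~~~^^^^^^^^^
IndexError: index -1 is out of bounds for axis 0 with size 0
```

{"op": "step_arm", "data": {"series": [[1,8,0,0,0,-0.006,0.7],[1,8,0,0,0,0,0.7],[0.3,8,0,0,0,0,0.7],[0.2,10,0,0,0,0,0.7],[0.2,10,0,0,0,0,0.7],[0.1,10,0,0,0,0,0.7],[0.1,10,0,0,0,0,0.7],[0.1,10,0,0,0,0,0.7],[0.1,10,0,0,0,0,0.7],[0.1,10,0,0,0,0,0.7],[0.1,8,0,0,0,0,0.7],[0,0,0,0,0,0,0.7]]}}

```text
clock: 7.0
tool_pos: [0.3924, 0.2703, 0.0092]
eef_rot: [0.713, 0.701, -0.001, 0.0]
contact_force: [0.2, -0.8, 2.4]
opening: 0.295
finger_force: 8.1
```

```bash
python3 s.py
python3 - <<'E'
from h import *
im,P=cloud("wrist"); cv2.imwrite("pics/w4.png",im)
q=sel(im,P,.034,.046,.34,.44,.2,.32); print(len(q),np.round(np.percentile(q,[0,2,50,98,100],axis=0),1).tolist())
q=sel(im,P,.026,.034,.37,.52,.28,.33,True); print(len(q),np.round(np.percentile(q,[0,2,50,98,100],axis=0),1).tolist())
E
```

```text
{'clock': 7.0, 'tool_pos': [0.3924, 0.2703, 0.0092], 'contact_force': [0.1793, -0.8324, 2.4127], 'moment': [-0.3257, -0.1017, -0.036], 'opening': 0.2948, 'finger_force': 8.0545, 'q': [-0.5285, 0.9464, -0.2803, 2.1358, 1.2372, 0.2406, -1.9413]}
yaw 1.5532701044656574 tilt zt [-0.0008 -0.0016]
3344 [[340.0, 268.7], [341.1, 277.2], [389.6, 286.1], [422.6, 303.6], [426.8, 306.4]]
9244 [[370.0, 280.0], [372.9, 286.8], [446.3, 312.1], [511.7, 319.1], [515.3, 320.0]]
```

{"op": "step_arm", "data": {"series": [[-0.5,3,0,0,0,0.002,0.7],[-0.5,3,0,0,0,0.002,0.7],[-0.5,3,0,0,0,0,0.7],[0,2,0,0,0,0,0.7],[0,1,0,0,0,0,0.7],[0,1,0,0,0,0,0.7],[0,1,0,0,0,0,0.7],[0,1,0,0,0,0,0.7]]}}

```text
clock: 7.85
tool_pos: [0.3912, 0.2816, 0.0093]
eef_rot: [0.713, 0.702, -0.003, 0.003]
contact_force: [-0.6, -5.9, 7.4]
opening: 0.293
finger_force: 9.0
```

{"op": "step_arm", "data": {"series": [[0,1.5,0,0,0,0,0.7],[0,1.5,0,0,0,0,0.7],[0,0,0,0,0,0,0.7]]}}

```text
clock: 8.15
tool_pos: [0.3912, 0.2851, 0.0093]
eef_rot: [0.712, 0.702, -0.002, 0.002]
contact_force: [0.5, -4.8, 7.7]
opening: 0.296
finger_force: 8.8
```

```bash
python3 s.py
python3 - <<'E'
from h import *
im,P=cloud("wrist"); cv2.imwrite("pics/w5.png",im[0:384])
for c in(.366,.38,.395,.41,.42):
  q=P[(abs(P[...,0]-c)<.003)&(P[...,1]>.29)&(P[...,1]<.33)]*1e3; q=q[np.argsort(q[:,1])]
  print(c,[ (round(float(a)),round(float(b))) for a,b in q[::max(1,len(q)//14),1:]])
E
```

```text
{'clock': 8.15, 'tool_pos': [0.3912, 0.2851, 0.0093], 'contact_force': [0.4741, -4.771, 7.678], 'moment': [-1.0405, -0.1252, -0.0409], 'opening': 0.2956, 'finger_force': 8.799, 'q': [-0.534, 0.9518, -0.3182, 2.11, 1.186, 0.2839, -1.9107]}
yaw 1.5557404648605515 tilt zt [-0.0001 -0.0067]
0.366 [(296, 49), (301, 41), (304, 97), (306, 98), (308, 109), (309, 107), (309, 108), (310, 114), (312, 98), (315, 30), (317, 32), (319, 98), (320, 92), (320, 83), (329, 0)]
0.38 [(290, 33), (302, 40), (304, 37), (307, 115), (308, 112), (309, 110), (309, 115), (309, 109), (309, 92), (310, 110), (311, 91), (312, 88), (316, 30), (320, 27), (330, 1)]
0.395 [(298, 40), (303, 28), (306, 91), (308, 115), (308, 114), (308, 107), (309, 115), (309, 111), (309, 110), (310, 114), (311, 93), (312, 88), (316, 30), (320, 9), (329, 1)]
0.41 [(290, 72), (294, 46), (299, 41), (303, 99), (305, 93), (308, 113), (308, 111), (308, 108), (309, 92), (310, 92), (312, 94), (314, 89), (317, 81), (319, 87), (330, 0)]
0.42 [(294, 41), (302, 29), (303, 38), (306, 116), (308, 30), (308, 110), (308, 114), (309, 111), (311, 97), (314, 97), (317, 31), (319, 93), (319, 90), (319, 91)]
```

View pics/w5.png

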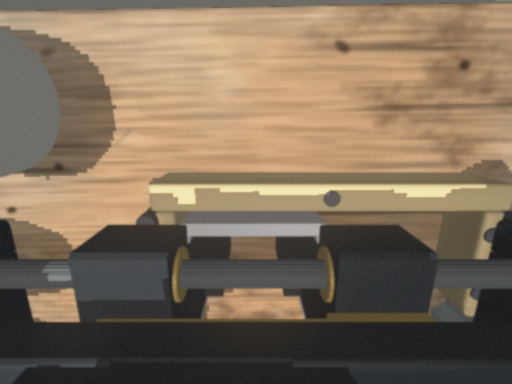

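{"op": "step_arm", "data": {"series": [[0,1,0.3,0,0,0,0.7],[0,1,0.3,0,0,0,0.7],[0,1,0.3,0,0,0,0.7],[0,1,0,0,0,0,0.7]]}}

```text
clock: 8.6
tool_pos: [0.3909, 0.2879, 0.0095]
eef_rot: [0.713, 0.702, -0.004, 0.003]
contact_force: [-0.1, -8.6, 2.3]
opening: 0.296
finger_force: 8.1
```

{"op": "step_arm", "data": {"series": [[0,1,0,0,0,0,0.7],[0,1,0,0,0,0,0.7],[0,1,0,0,0,0,0.7],[0,0,0,0,0,0,0.7]]}}

```text
clock: 9.0
tool_pos: [0.3909, 0.2879, 0.0094]
eef_rot: [0.713, 0.701, -0.005, 0.005]
contact_force: [0.8, -11.0, 4.7]
opening: 0.296
finger_force: 8.4
```

{"op": "step_arm", "data": {"series": [[0,1,0,0,0,0,0.7],[0,1,0,0,0,0,0.7],[0,1,0,0,0,0,0.7],[0,1,0,0,0,0,0.7]]}}

```text
clock: 9.4
tool_pos: [0.3909, 0.2885, 0.0091]
eef_rot: [0.714, 0.701, -0.008, 0.007]
contact_force: [-0.1, -16.7, 4.2]
opening: 0.295
finger_force: 10.6
```

```bash
python3 s.py
python3 - <<'E'
from h import *
im,P=cloud("wrist"); cv2.imwrite("pics/w6.png",im)
m=(P[...,2]>.034)&(P[...,2]<.046)&(P[...,0]>.33)&(P[...,0]<.45)&(P[...,1]>.295)&(P[...,1]<.315)
q=P[m]*1e3; print(len(q),np.round(np.percentile(q,[2,25,50,75,95],axis=0),1).tolist())
q=sel(im,P,.026,.033,.44,.50,.3,.33,True); print(len(q),np.round(np.percentile(q,[1,5,50,95],axis=0),1).tolist())
E
```

```text
{'clock': 9.4, 'tool_pos': [0.3909, 0.2885, 0.0091], 'contact_force': [-0.1364, -16.7143, 4.221], 'moment': [-3.2592, -0.0031, 0.1145], 'opening': 0.2953, 'finger_force': 10.6467, 'q': [-0.5335, 0.9561, -0.34, 2.0951, 1.1511, 0.319, -1.8888]}
yaw 1.552507217024795 tilt zt [-0.0012 -0.0207]
2873 [[361.9, 297.6, 34.5], [374.2, 301.0, 39.6], [391.7, 303.7, 40.6], [408.7, 305.8, 41.3], [419.0, 306.5, 44.1]]
2871 [[440.7, 305.7], [443.1, 306.4], [470.0, 311.8], [497.2, 317.0]]
```

{"op": "step_arm", "data": {"series": [[0,0,0,0,0,0,0.8],[0,0,0,0,0,0,0.85],[0,0,0,0,0,0,0.85],[0,-5,0,0,0,0,0.85],[0,-6,0,0,0,0,0.85],[0,0,0,0,0,0,0.85],[0,0,20,0,0,0,0.85],[0,0,40,0,0,0,0.85],[0,0,40,0,0,0,0.85],[0,-10,40,0,0,0,0.85],[0,-40,40,0,0,0,0.85],[0,-40,20,0,0,0,0.85],[0,0,0,0,0,0,0.85]]}}

```text
clock: 10.75
tool_pos: [0.3925, 0.198, 0.2074]
eef_rot: [0.714, 0.7, -0.0, 0.003]
contact_force: [0.3, 0.2, -0.9]
opening: 0.145
finger_force: 0.0
```

```bash
python3 s.py
python3 - <<'E'
from h import *
im,P=cloud("wrist"); cv2.imwrite("pics/w7.png",im)
A=fit("ch",sel(im,P,.035,.046,.33,.45,.2,.32),(391,306,1.557));R=fit("rack",sel(im,P,.022,.034,.31,.54,.19,.34,True),(430,305,1.557))
print(A,R,inrack(R[0],A[0]))
E
```

```text
{'clock': 10.75, 'tool_pos': [0.3925, 0.198, 0.2074], 'contact_force': [0.3336, 0.2242, -0.8638], 'moment': [0.0055, -0.1173, 0.0117], 'opening': 0.145, 'finger_force': 0.0, 'q': [-0.0822, 0.6002, -0.7702, 2.1201, 0.6806, 0.6848, -1.3378]}
yaw 1.5506790906805037 tilt zt [ 0.0031 -0.0042]
(array([391.282, 305.672,   1.553]), np.float64(4.73)) (array([429.909, 307.908,   1.52 ]), np.float64(4.86)) [-4.190e+00  3.846e+01  3.000e-02]
```

{"op": "step_arm", "data": {"series": [[3,-17,7,0,0,-0.14,0.85],[3,-17,7,0,0,-0.14,0.85],[3,-17,7,0,0,-0.14,0.85],[3,-17,7,0,0,-0.14,0.85],[3,-17,7,0,0,-0.14,0.85],[3,-17,7,0,0,-0.14,0.85],[3,-17,7,0,0,-0.14,0.85],[3,-17,7,0,0,-0.14,0.85],[3,-17,7,0,0,-0.14,0.85],[3,-17,7,0,0,-0.14,0.85],[3,-17,7,0,0,-0.14,0.85],[3,-17,7,0,0,-0.14,0.85],[3,-17,7,0,0,-0.14,0.85],[4,-17,7,0,0,-0.14,0.85],[4,-17,6,0,0,-0.14,0.85],[4,-18,6,0,0,-0.14,0.85],[4,-18,6,0,0,-0.14,0.85],[4,-18,6,0,0,-0.14,0.85],[3,-18,6,0,0,-0.138,0.85],[0,0,0,0,0,0,0.85]]}}

```text
clock: 12.8
tool_pos: [0.455, -0.1255, 0.3338]
eef_rot: [0.852, -0.524, 0.001, -0.001]
contact_force: [-0.5, -0.1, 0.3]
opening: 0.148
finger_force: 0.0
```

```bash
python3 s.py
python3 - <<'E'
from h import *
im,P=cloud("wrist"); cv2.imwrite("pics/w8.png",im)
q=sel(im,P,.034,.046,.38,.52,-.18,-.03); print(len(q))
print(fit("ch",q,(448,-76,2.035)))
im,P=cloud("top"); np.save("top1.npy",P)
print(fit("ch",sel(im,P,.034,.047,.34,.45,.23,.33),(391,305,1.557)))
E
```

```text
{'clock': 12.8, 'tool_pos': [0.455, -0.1255, 0.3338], 'contact_force': [-0.5348, -0.0639, 0.3307], 'moment': [0.1168, 0.0233, -0.007], 'opening': 0.1476, 'finger_force': 0.0, 'q': [0.2609, 0.3624, -0.1269, 1.8765, 0.0561, 0.9036, -2.5654]}
yaw -1.1021441062324013 tilt zt [0.0025 0.0004]
446
(array([447.894, -75.198,   2.039]), np.float64(0.37))
(array([391.545, 304.572,   1.57 ]), np.float64(8.06))
```

{"op": "step_arm", "data": {"series": [[0,1.5,-10,0,0,0.149,0.85],[0,1.5,-10,0,0,0.149,0.85],[0,1.5,-10,0,0,0.149,0.85],[0,1.5,-10,0,0,0.149,0.85],[0,1.5,-10,0,0,0.149,0.85],[0,1.5,-10,0,0,0.149,0.85],[0,1.5,-10,0,0,0.149,0.85],[0,1.5,-10,0,0,0.149,0.85],[0,1.5,-10,0,0,0.149,0.85],[0,1.5,-10,0,0,0.149,0.85],[0,1.5,-10,0,0,0.149,0.85],[0,1.5,-10,0,0,0.149,0.85],[0,1.5,-10,0,0,0.149,0.85],[0,1.5,-10,0,0,0.149,0.85],[0,1.5,-10,0,0,0.149,0.85],[0,1.5,-10,0,0,0.149,0.85],[0,1.5,-10,0,0,0.149,0.85],[0,1.5,-10,0,0,0.149,0.85],[0,1.5,-10,0,0,0.149,0.85],[0,1.5,-10,0,0,0.149,0.85]]}}

```text
clock: 14.9
tool_pos: [0.4532, -0.0921, 0.1331]
eef_rot: [0.585, 0.811, 0.0, 0.0]
contact_force: [0.3, 0.4, 0.1]
opening: 0.147
finger_force: 0.0
```

```bash
python3 s.py
```

```text
{'clock': 14.9, 'tool_pos': [0.4532, -0.0921, 0.1331], 'contact_force': [0.3123, 0.3919, 0.0705], 'moment': [-0.0675, -0.1351, -0.0132], 'opening': 0.1474, 'finger_force': 0.0, 'q': [0.5532, 0.7674, -0.7426, 2.1255, 0.9411, 0.6192, -0.5507]}
yaw 1.8911585060123954 tilt zt [0.0007 0.0005]
```

Target is (457.8, -94.8) with yaw 2.039.

{"op": "step_arm", "data": {"series": [[2,-1,-15,0,0,0.074,0.85],[2,-1,-15,0,0,0.074,0.85],[0,0,-15,0,0,0,0.85],[0,0,-15,0,0,0,0.85],[0,0,-13,0,0,0,0.85],[0,0,0,0,0,0,0.85]]}}

```text
clock: 15.5
tool_pos: [0.4564, -0.0943, 0.0593]
eef_rot: [0.527, 0.85, -0.0, -0.001]
contact_force: [-0.5, -0.6, 0.4]
opening: 0.148
finger_force: 0.0
```

```bash
python3 s.py
```

```text
{'clock': 15.5, 'tool_pos': [0.4564, -0.0943, 0.0593], 'contact_force': [-0.5032, -0.6327, 0.4496], 'moment': [-0.0647, -0.1107, 0.0406], 'opening': 0.1481, 'finger_force': 0.0, 'q': [0.4828, 0.8976, -0.6265, 2.1508, 1.2034, 0.513, -0.6353]}
yaw 2.0324258630578114 tilt zt [-0.0018  0.0005]
```

{"op": "step_arm", "data": {"series": [[1.3,-0.5,-10,0,0,0.006,0.85],[0,0,-10,0,0,0,0.85],[0,0,-10,0,0,0,0.85],[0,0,-10,0,0,0,0.85],[0,0,-9,0,0,0,0.85],[0,0,0,0,0,0,0.75],[0,0,0,0,0,0,0.7],[0,0,0,0,0,0,0.7],[0,0,0,0,0,0,0.7]], "force": 8}}

```text
clock: 16.4
tool_pos: [0.4586, -0.0965, 0.012]
eef_rot: [0.526, 0.851, -0.0, 0.001]
contact_force: [-0.1, 1.3, 1.8]
opening: 0.297
finger_force: 1.1
```

```bash
python3 s.py
```

```text
{'clock': 16.4, 'tool_pos': [0.4586, -0.0965, 0.012], 'contact_force': [-0.0675, 1.3357, 1.8219], 'moment': [0.1846, -0.0757, 0.0177], 'opening': 0.2969, 'finger_force': 1.0637, 'q': [0.4389, 0.9823, -0.5457, 2.1533, 1.4077, 0.4539, -0.8121]}
yaw 2.034093268815427 tilt zt [ 0.0012 -0.0012]
```

{"op": "step_arm", "data": {"series": [[0,0,-1,0,0,0,0.65],[0,0,-1,0,0,0,0.65],[0,12,0,0,0,-0.04,0.65],[0,12,0,0,0,-0.04,0.65],[0,12,0,0,0,-0.04,0.65],[0,12,0,0,0,-0.04,0.65],[0,12,0,0,0,-0.04,0.65],[0,12,0,0,0,-0.04,0.65],[1,12,0,0,0,-0.04,0.65],[1,12,0,0,0,-0.04,0.65],[1,12,0,0,0,-0.04,0.65],[1,12,0,0,0,-0.04,0.65],[1,12,0,0,0,-0.04,0.65],[0,12,0,0,0,-0.037,0.65],[0,14,0,0,0,0,0.65],[0,14,0,0,0,0,0.65],[0,14,0,0,0,0,0.65],[0,14,0,0,0,0,0.65],[0,14,0,0,0,0,0.65],[0,0,0,0,0,0,0.65]], "force": 8}}

```text
clock: 18.4
tool_pos: [0.4639, 0.1186, 0.0102]
eef_rot: [0.712, 0.703, 0.0, 0.001]
contact_force: [0.6, 1.6, -0.3]
opening: 0.294
finger_force: 8.0
```

```bash
python3 s.py
```

```text
{'clock': 18.4, 'tool_pos': [0.4639, 0.1186, 0.0102], 'contact_force': [0.5639, 1.6255, -0.2788], 'moment': [0.0525, -0.1577, -0.0039], 'opening': 0.2942, 'finger_force': 7.9534, 'q': [0.0364, 1.013, -0.6412, 2.12, 1.3848, 0.5435, -1.7064]}
yaw 1.5581585964556741 tilt zt [ 0.0011 -0.0006]
```

{"op": "step_arm", "data": {"series": [[0,12,0,0,0,0,0.65],[0,12,0,0,0,0,0.65],[0,12,0,0,0,0,0.65],[0,12,0,0,0,0,0.65],[0,8,0,0,0,0,0.65],[0,0,0,0,0,0,0.65]]}}

```text
clock: 19.0
tool_pos: [0.4635, 0.1738, 0.0097]
eef_rot: [0.712, 0.702, -0.0, 0.0]
contact_force: [0.4, -0.0, 0.0]
opening: 0.294
finger_force: 8.0
```

```bash
python3 s.py;  python3 - <<'E'
from h import *
im,P=cloud("wrist"); cv2.imwrite("pics/w9.png",im)
q=sel(im,P,.026,.034,.48,.53,.23,.29,True); print(len(q),np.round(np.percentile(q,[2,10,50],axis=0),1).tolist())
q=sel(im,P,.035,.046,.38,.52,.185,.21); print(len(q),np.round(np.percentile(q,[1,5,50,95,99],axis=0),1).tolist())
q=sel(im,P,.035,.046,.38,.445,.24,.30); print(len(q),np.round(np.percentile(q,[1,5,50,95,99],axis=0),1).tolist())
E
```

```text
{'clock': 19.0, 'tool_pos': [0.4635, 0.1738, 0.0097], 'contact_force': [0.4245, -0.0086, 0.0256], 'moment': [0.0025, -0.2553, 0.0078], 'opening': 0.2936, 'finger_force': 8.0122, 'q': [-0.0569, 1.026, -0.6677, 2.0705, 1.3242, 0.5787, -1.7377]}
yaw 1.5570332415987638 tilt zt [-0.     -0.0012]
1696 [[504.6, 244.6], [505.0, 247.7], [509.6, 269.0]]
2280 [[431.5, 185.8], [434.8, 188.0], [463.8, 191.7], [493.4, 194.0], [497.1, 194.2]]
2180 [[420.0, 241.8], [420.5, 243.7], [423.9, 263.2], [426.0, 280.1], [426.3, 281.5]]
```

View pics/w9.png

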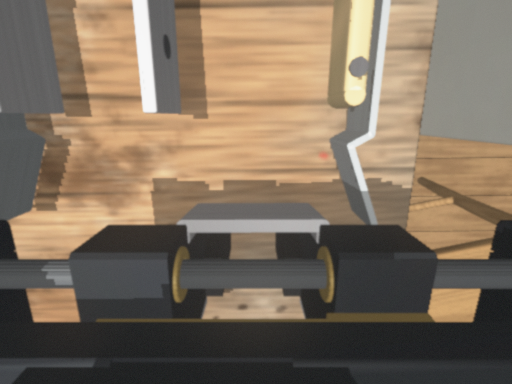

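The channel back is at (185-322, 205-235), between channel A's leg (col ~178) and the right wall (col ~335), and nearly centred. I'll slide it in.

{"op": "step_arm", "data": {"series": [[0.8,8,0,0,0,0,0.65],[0.5,8,0,0,0,0,0.65],[0.2,8,0,0,0,0,0.65],[0.1,10,0,0,0,0,0.65],[0.1,10,0,0,0,0,0.65],[0.1,10,0,0,0,0,0.65],[0.1,10,0,0,0,0,0.65],[0.1,10,0,0,0,0,0.65],[0.1,10,0,0,0,0,0.65],[0.1,8,0,0,0,0,0.65],[0,6,0,0,0,0,0.65],[0,0,0,0,0,0,0.65]]}}

```text
clock: 20.25
tool_pos: [0.4653, 0.2725, 0.0094]
eef_rot: [0.712, 0.702, -0.0, -0.0]
contact_force: [0.5, -0.0, -0.6]
opening: 0.294
finger_force: 7.9
```

{"op": "step_arm", "data": {"series": [[0,3,0,0,0,0,0.65],[0,3,0,0,0,0,0.65],[0,2,0,0,0,0,0.65],[0,2,0,0,0,0,0.65],[0,1,0,0,0,0,0.65],[0,1,0,0,0,0,0.65]]}}

```text
clock: 20.85
tool_pos: [0.4656, 0.2828, 0.0094]
eef_rot: [0.712, 0.702, -0.001, 0.001]
contact_force: [0.9, -3.0, 5.1]
opening: 0.29
finger_force: 8.5
```

{"op": "step_arm", "data": {"series": [[0,1,0,0,0,0,0.65],[0,1,0,0,0,0,0.65],[0,1,0,0,0,0,0.65],[0,1,0,0,0,0,0.65],[0,1,0,0,0,0,0.65],[0,1,0,0,0,0,0.65]]}}

```text
clock: 21.45
tool_pos: [0.4655, 0.2857, 0.0093]
eef_rot: [0.713, 0.702, -0.003, 0.003]
contact_force: [-0.6, -9.9, 10.2]
opening: 0.295
finger_force: 8.7
```

{"op": "step_arm", "data": {"series": [[0,1,0,0,0,0,0.65],[0,1,0,0,0,0,0.65],[0,1,0,0,0,0,0.65],[0,1,0,0,0,0,0.65]]}}

```text
clock: 21.85
tool_pos: [0.4654, 0.2861, 0.009]
eef_rot: [0.713, 0.701, -0.006, 0.005]
contact_force: [-1.8, -16.0, 14.5]
opening: 0.293
finger_force: 11.2
```

```bash
python3 s.py
python3 - <<'E'
from h import *
im,P=cloud("wrist"); cv2.imwrite("pics/w10.png",im)
m=(P[...,2]>.034)&(P[...,2]<.046)&(P[...,0]>.43)&(P[...,0]<.50)&(P[...,1]>.295)&(P[...,1]<.315)
q=P[m]*1e3; print(len(q),np.round(np.percentile(q,[2,25,50,75,95],axis=0),1).tolist())
E
```

```text
{'clock': 21.85, 'tool_pos': [0.4654, 0.2861, 0.009], 'contact_force': [-1.8484, -15.9714, 14.5257], 'moment': [-3.0941, 0.1968, 0.0231], 'opening': 0.2929, 'finger_force': 11.2187, 'q': [-0.2324, 1.0657, -0.7219, 1.9083, 1.1739, 0.691, -1.7318]}
yaw 1.5537974807678454 tilt zt [-0.0009 -0.0152]
2973 [[436.4, 295.3, 34.6], [447.8, 299.6, 39.3], [465.8, 302.6, 40.5], [484.0, 304.9, 41.1], [494.2, 305.8, 43.7]]
```

{"op": "step_arm", "data": {"series": [[0,0,0,0,0,0,0.8],[0,0,0,0,0,0,0.83],[0,0,0,0,0,0,0.83],[0,1,0,0,0,0,0.83],[0,1,0,0,0,0,0.83]]}}

```text
clock: 22.4
tool_pos: [0.4647, 0.288, 0.0082]
eef_rot: [0.713, 0.701, -0.006, 0.005]
contact_force: [-3.0, -14.0, 9.8]
opening: 0.173
finger_force: 7.5
```

{"op": "step_arm", "data": {"series": [[0,-5,0,0,0,0,0.85],[0,-5,0,0,0,0,0.85],[0,-4,0,0,0,0,0.85],[0,0,0,0,0,0,0.85],[0,0,20,0,0,0,0.85],[0,0,40,0,0,0,0.85],[0,0,40,0,0,0,0.85],[0,-10,40,0,0,0,0.85],[0,-40,40,0,0,0,0.85],[0,-45,40,0,0,0,0.85],[0,-45,20,0,0,0,0.85],[0,0,0,0,0,0,0.7]]}}

```text
clock: 23.6
tool_pos: [0.4672, 0.147, 0.2395]
eef_rot: [0.715, 0.699, -0.001, 0.003]
contact_force: [0.6, -0.0, -0.3]
opening: 0.217
finger_force: 0.0
```

```bash
python3 s.py
python3 - <<'E'
from h import *
im,P=cloud("wrist"); cv2.imwrite("pics/w11.png",im); np.save("w11.npy",P)
for n,x in(("A",391),("B",465)):
  print(n,fit("ch",sel(im,P,.035,.046,x/1e3-.037,x/1e3+.037,.2,.31),(x,306,1.557)))
print(fit("rack",sel(im,P,.022,.0335,.31,.54,.19,.34,True),(429,305,1.557)))
E
```

```text
{'clock': 23.6, 'tool_pos': [0.4672, 0.147, 0.2395], 'contact_force': [0.5789, -0.0262, -0.2568], 'moment': [0.0201, -0.1023, 0.0495], 'opening': 0.2172, 'finger_force': 0.0, 'q': [0.2122, 0.6914, -1.0347, 1.9401, 0.7451, 0.9545, -1.2165]}
yaw 1.5471273691978407 tilt zt [ 0.0025 -0.006 ]
A (array([391.859, 305.719,   1.553]), np.float64(0.19))
B (array([466.056, 304.107,   1.548]), np.float64(0.18))
(array([429.067, 307.784,   1.551]), np.float64(2.12))
```

View pics/w11.png

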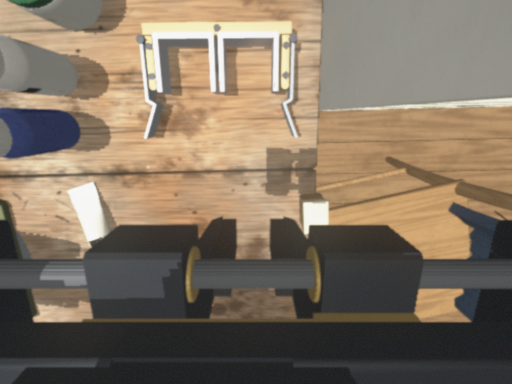

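Both channels are in and flush: backs along row ~35, mouths down. They lie between the rack walls (cols 158-280), and both clips are at rest. Next the keeper.

{"op": "step_arm", "data": {"series": [[-3,-24,5,0,0,-0.006,0.5],[-3,-24,5,0,0,-0.006,0.2],[-3,-24,5,0,0,-0.006,0],[-3,-24,5,0,0,-0.006,0],[-3,-24,5,0,0,-0.006,0],[-3,-24,5,0,0,-0.006,0],[-3,-24,5,0,0,-0.006,0],[-4,-24,5,0,0,-0.006,0],[-4,-24,5,0,0,-0.006,0],[-4,-24,5,0,0,-0.006,0],[-4,-24,5,0,0,-0.006,0],[-4,-24,5,0,0,-0.006,0],[-4,-24,5,0,0,-0.006,0],[-4,-24,5,0,0,-0.006,0],[0,0,0,0,0,0,0]]}}

```text
clock: 25.15
tool_pos: [0.417, -0.1844, 0.3076]
eef_rot: [0.742, 0.67, -0.001, 0.0]
contact_force: [-1.0, -0.5, 0.2]
opening: 1.001
finger_force: 0.0
```

```bash
python3 s.py
python3 - <<'E'
from h import *
im,P=cloud("wrist"); cv2.imwrite("pics/w12.png",im)
q=sel(im,P,.034,.046,.31,.51,-.31,-.18); print(len(q),np.round([q.min(0),q.max(0)]))
print(fit("k",q,(407,-277,1.461)))
P=np.load("top0.npy");q=q=sel(im,P,.034,.047,.31,.51,-.31,-.18);print(fit("k",q,(407,-277,1.461)))
E
```

```text
{'clock': 25.15, 'tool_pos': [0.417, -0.1844, 0.3076], 'contact_force': [-0.9647, -0.4749, 0.2271], 'moment': [-0.039, -0.0818, -0.0102], 'opening': 1.001, 'finger_force': 0.0, 'q': [1.0544, 0.5937, -1.1981, 1.9301, 0.6382, 1.0687, -0.5206]}
yaw 1.4690494035661033 tilt zt [-0.0004 -0.0015]
816 [[ 324. -286.]
 [ 490. -206.]]
(array([ 407.04 , -277.047,    1.468]), np.float64(0.43))
(array([ 407.726, -278.422,    1.462]), np.float64(0.96))
```

{"op": "step_arm", "data": {"series": [[-1,-8,-25,0,0,0,0],[-1,-8,-25,0,0,0,0],[-1,-8,-25,0,0,0,0],[-1,-8,-25,0,0,0,0],[-1,-8,-25,0,0,0,0],[-1,-8,-25,0,0,0,0],[-1,-8,-25,0,0,0,0],[-0.5,-8,-25,0,0,0,0],[0,-5,-20,0,0,0,0],[0,0,-20,0,0,0,0],[0,0,0,0,0,0,0]]}}

```text
clock: 26.3
tool_pos: [0.4089, -0.2491, 0.0661]
eef_rot: [0.74, 0.673, -0.001, -0.002]
contact_force: [-0.8, 0.5, 1.0]
opening: 0.999
finger_force: 0.0
```

```bash
python3 s.py
```

```text
{'clock': 26.3, 'tool_pos': [0.4089, -0.2491, 0.0661], 'contact_force': [-0.8026, 0.4927, 0.9859], 'moment': [-0.0312, -0.0442, 0.0304], 'opening': 0.9993, 'finger_force': 0.0, 'q': [0.9389, 0.9552, -0.8358, 2.1044, 1.2187, 0.7011, -0.8503]}
yaw 1.4756664161660258 tilt zt [-0.0036  0.0015]
```

{"op": "step_arm", "data": {"series": [[0.5,-4,-8,0,0,-0.007,0],[0,0,-8,0,0,0,0],[0,0,-8,0,0,0,0],[0,0,-8,0,0,0,0],[0,0,-8,0,0,0,0],[0,0,-8,0,0,0,0],[0,0,-8,0,0,0,0],[0,0,0,0,0,0,0],[0,0,0,0,0,0,0.15],[0,0,0,0,0,0,0.2],[0,0,0,0,0,0,0.2],[0,0,0,0,0,0,0.2]], "force": 25}}

```text
clock: 27.5
tool_pos: [0.4095, -0.2559, 0.0121]
eef_rot: [0.743, 0.669, -0.001, 0.001]
contact_force: [0.1, -0.0, -2.7]
opening: 0.905
finger_force: 25.0
```

```bash
python3 s.py
```

```text
{'clock': 27.5, 'tool_pos': [0.4095, -0.2559, 0.0121], 'contact_force': [0.1142, -0.0317, -2.7306], 'moment': [-0.0121, -0.0337, 0.0246], 'opening': 0.9052, 'finger_force': 24.9975, 'q': [0.9105, 1.0491, -0.7634, 2.1045, 1.39, 0.6575, -0.9837]}
yaw 1.4652567040849285 tilt zt [-0.0007 -0.0021]
```

{"op": "step_arm", "data": {"series": [[0.8,10,-1,0,0,0.004,0.2],[0.8,15,-1,0,0,0.004,0.2],[0.8,16,0,0,0,0.004,0.2],[0.8,16,0,0,0,0.004,0.2],[0.8,16,0,0,0,0.004,0.2],[0.8,16,0,0,0,0.004,0.2],[0.8,16,0,0,0,0.004,0.2],[0.8,16,0,0,0,0.004,0.2],[0.8,16,0,0,0,0.004,0.2],[0.8,16,0,0,0,0.004,0.2],[0.8,16,0,0,0,0.005,0.2],[0.8,16,0,0,0,0.005,0.2],[0.8,16,0,0,0,0.005,0.2],[0.8,16,0,0,0,0.005,0.2],[0.8,16,0,0,0,0.005,0.2],[0.8,16,0,0,0,0.005,0.2],[0.8,16,0,0,0,0.005,0.2],[0.8,16,0,0,0,0.005,0.2],[0.8,16,0,0,0,0.005,0.2],[0,0,0,0,0,0,0.2]]}}

```text
clock: 29.5
tool_pos: [0.4255, 0.0401, 0.0116]
eef_rot: [0.714, 0.7, -0.002, 0.004]
contact_force: [-0.2, -4.6, 18.0]
opening: 0.903
finger_force: 25.0
```

```bash
python3 s.py
```

```text
{'clock': 29.5, 'tool_pos': [0.4255, 0.0401, 0.0116], 'contact_force': [-0.2424, -4.5687, 17.9627], 'moment': [-1.1243, 0.0177, -0.095], 'opening': 0.9034, 'finger_force': 24.9966, 'q': [0.3306, 1.1111, -0.9299, 2.2634, 1.5732, 0.8091, -1.7991]}
yaw 1.5508760622903388 tilt zt [ 0.0026 -0.0073]
```

{"op": "step_arm", "data": {"series": [[0,12,0.7,0,0,0,0.2],[0,14,0.5,0,0,0,0.2],[0.1,14,0,0,0,0,0.2],[0.1,14,0,0,0,0,0.2],[0.1,14,0,0,0,0,0.2],[0.1,14,0,0,0,0,0.2],[0.1,14,0,0,0,0,0.2],[0.1,10,0,0,0,0,0.2],[0.1,8,0,0,0,0,0.2],[0,0,0,0,0,0,0.2]]}}

```text
clock: 30.5
tool_pos: [0.4259, 0.1574, 0.0118]
eef_rot: [0.714, 0.7, 0.0, 0.001]
contact_force: [0.5, -1.1, 6.3]
opening: 0.905
finger_force: 25.0
```

```bash
python3 s.py;  python3 - <<'E'
from h import *
im,P=cloud("wrist"); cv2.imwrite("pics/w13.png",im)
def rng(n,*a,**k):
  q=sel(im,P,*a,**k); print(n,len(q),np.round(np.percentile(q,[2,10,50,90,98],axis=0),1).tolist() if len(q) else "")
rng("rwall",.026,.034,.48,.53,.245,.30,True)
rng("lwall",.026,.034,.33,.37,.245,.30,True)
rng("chlegs A inner",.035,.046,.40,.43,.235,.29)
rng("chlegs A outer",.035,.046,.35,.37,.235,.29)
rng("chlegs B inner",.035,.046,.43,.45,.235,.29)
rng("chlegs B outer",.035,.046,.48,.51,.235,.29)
rng("kleg n",.035,.046,.37,.41,.17,.215)
rng("kleg f",.035,.046,.44,.48,.17,.215)
E
```

```text
{'clock': 30.5, 'tool_pos': [0.4259, 0.1574, 0.0118], 'contact_force': [0.4809, -1.0769, 6.2604], 'moment': [-0.2432, -0.632, -0.1084], 'opening': 0.9055, 'finger_force': 24.9884, 'q': [0.1036, 1.1364, -0.9806, 2.1836, 1.5006, 0.8573, -1.9389]}
yaw 1.5521201917144367 tilt zt [ 0.0011 -0.0004]
rwall 669 [[506.2, 245.3], [507.1, 246.6], [509.9, 253.2], [513.1, 266.2], [514.5, 267.3]]
lwall 631 [[343.2, 246.3], [344.2, 248.1], [346.6, 255.1], [349.2, 269.1], [350.0, 270.2]]
chlegs A inner 1102 [[419.8, 241.3], [420.3, 243.2], [422.7, 253.4], [425.1, 263.3], [425.5, 265.1]]
chlegs A outer 1596 [[356.1, 242.4], [357.0, 244.4], [360.5, 254.9], [361.9, 264.6], [362.3, 266.6]]
chlegs B inner 1085 [[430.4, 241.1], [430.9, 242.9], [433.2, 253.4], [435.5, 263.1], [436.0, 265.0]]
chlegs B outer 1566 [[493.6, 240.3], [494.0, 242.5], [495.4, 252.7], [498.9, 262.4], [499.9, 264.2]]
kleg n 1141 [[387.0, 170.7], [387.7, 173.7], [390.7, 187.5], [392.7, 200.3], [393.0, 202.5]]
kleg f 1109 [[460.4, 170.5], [460.6, 173.5], [462.6, 186.8], [465.6, 199.2], [466.3, 201.2]]
```

View pics/w13.png

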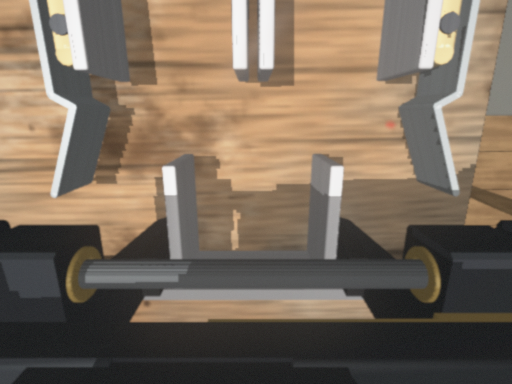

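The keeper legs (cols 165-195 and 312-342) point into the two channel mouths, and the plate ends line up with the clip flares. I'll go forward.

{"op": "step_arm", "data": {"series": [[0.5,6,0,0,0,0,0.2],[0.4,8,0,0,0,0,0.2],[0.2,8,0,0,0,0,0.2],[0.2,8,0,0,0,0,0.2],[0.2,10,0,0,0,0,0.2],[0.2,10,0,0,0,0,0.2],[0.1,10,0,0,0,0,0.2],[0.1,6,0,0,0,0,0.2],[0,0,0,0,0,0,0.2]], "force": 40}}

```text
clock: 31.45
tool_pos: [0.4276, 0.2229, 0.0118]
eef_rot: [0.714, 0.7, -0.0, 0.001]
contact_force: [0.9, -0.3, 6.1]
opening: 0.901
finger_force: 40.0
```

{"op": "step_arm", "data": {"series": [[0,3,0,0,0,0,0.2],[0,3,0,0,0,0,0.2],[0,3,0,0,0,0,0.2],[0,3,0,0,0,0,0.2]]}}

```text
clock: 31.85
tool_pos: [0.4277, 0.2313, 0.0117]
eef_rot: [0.715, 0.699, -0.002, 0.003]
contact_force: [0.7, -7.2, 11.3]
opening: 0.901
finger_force: 40.0
```

{"op": "step_arm", "data": {"series": [[0,3,0.3,0,0,0,0.2],[0,3,0.3,0,0,0,0.2],[0,3,0,0,0,0,0.2],[0,3,0,0,0,0,0.2]]}}

```text
clock: 32.25
tool_pos: [0.4275, 0.2445, 0.0117]
eef_rot: [0.714, 0.7, -0.002, 0.002]
contact_force: [0.9, -4.5, 6.0]
opening: 0.903
finger_force: 40.0
```

{"op": "step_arm", "data": {"series": [[0,2,0,0,0,0,0.2],[0,2,0,0,0,0,0.2],[0,2,0,0,0,0,0.2]]}}

```text
clock: 32.55
tool_pos: [0.4274, 0.2518, 0.0119]
eef_rot: [0.714, 0.7, -0.001, 0.0]
contact_force: [-0.6, -2.9, 4.5]
opening: 0.904
finger_force: 40.0
```

```bash
python3 s.py
```

```text
{'clock': 32.55, 'tool_pos': [0.4274, 0.2518, 0.0119], 'contact_force': [-0.628, -2.8742, 4.4563], 'moment': [-0.7551, -0.5951, -0.1696], 'opening': 0.9042, 'finger_force': 39.9884, 'q': [-0.0646, 1.1579, -1.0059, 2.0587, 1.4099, 0.9018, -1.9658]}
yaw 1.5504240805628982 tilt zt [-0.0004 -0.0016]
```

{"op": "step_arm", "data": {"series": [[0,1,0,0,0,0,0.2],[0,1,0,0,0,0,0.2],[0,1,0,0,0,0,0.2],[0,1,0,0,0,0,0.2],[0,1,0,0,0,0,0.2]]}}

```text
clock: 33.05
tool_pos: [0.4273, 0.2542, 0.0117]
eef_rot: [0.714, 0.7, -0.002, 0.002]
contact_force: [0.7, -8.1, 10.6]
opening: 0.902
finger_force: 40.0
```

```bash
python3 s.py
```

```text
{'clock': 33.05, 'tool_pos': [0.4273, 0.2542, 0.0117], 'contact_force': [0.7297, -8.1431, 10.5869], 'moment': [-1.9325, -0.6963, -0.0589], 'opening': 0.9023, 'finger_force': 39.9878, 'q': [-0.0721, 1.1587, -1.0056, 2.0529, 1.4045, 0.9073, -1.9656]}
yaw 1.5501416922743472 tilt zt [-0.0002 -0.0064]
```

{"op": "step_arm", "data": {"series": [[0,1,0,0,0,0,0.2],[0,1,0,0,0,0,0.2],[0,1,0,0,0,0,0.2],[0,1,0,0,0,0,0.2]]}}

```text
clock: 33.45
tool_pos: [0.4273, 0.2543, 0.0117]
eef_rot: [0.715, 0.7, -0.005, 0.005]
contact_force: [-0.3, -17.2, 18.0]
opening: 0.904
finger_force: 40.0
```

```bash
python3 s.py;  python3 - <<'E'
from h import *
im,P=cloud("wrist"); cv2.imwrite("pics/w14.png",im)
im,P=cloud("top"); cv2.imwrite("pics/t2.png",im)
E
```

```text
{'clock': 33.45, 'tool_pos': [0.4273, 0.2543, 0.0117], 'contact_force': [-0.3012, -17.2062, 18.0487], 'moment': [-3.4135, -0.6138, 0.1531], 'opening': 0.9044, 'finger_force': 39.9899, 'q': [-0.0775, 1.1585, -1.0042, 2.0496, 1.3993, 0.9141, -1.9653]}
yaw 1.5495359607201877 tilt zt [ 0.0005 -0.0142]
```

View pics/w14.png

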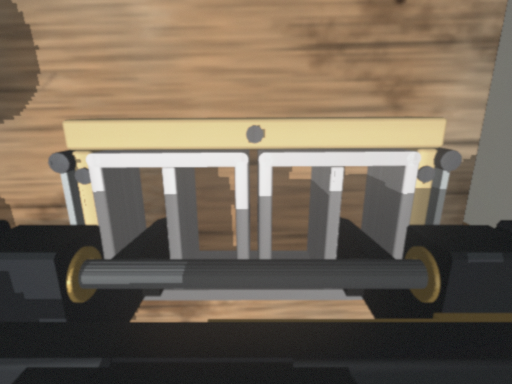

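The keeper legs touch both channel backs (tips at row ~165), the channels are flush with the rack's back wall, and the push stopped solidly. I'll release and lift.

{"op": "step_arm", "data": {"series": [[0,-2,0,0,0,0,0.2],[0,-2,0,0,0,0,0.15],[0,0,0,0,0,0,0.02],[0,0,0,0,0,0,0.02],[0,0,0,0,0,0,0.02],[0,0,10,0,0,0,0.02],[0,0,20,0,0,0,0.02],[0,0,25,0,0,0,0.02],[0,0,40,0,0,0,0.02],[0,-20,40,0,0,0,0.02],[0,-45,40,0,0,0,0.02],[0,-45,30,0,0,0,0.02],[0,-20,10,0,0,0,0.02],[0,0,0,0,0,0,0.02]]}}

```text
clock: 34.95
tool_pos: [0.4277, 0.1349, 0.2191]
eef_rot: [0.716, 0.699, -0.001, 0.002]
contact_force: [0.6, 0.1, -0.5]
opening: 0.981
finger_force: 0.0
```

```bash
python3 s.py
python3 - <<'E'
from h import *
im,P=cloud("wrist"); cv2.imwrite("pics/w15.png",cv2.resize(im[0:230,60:400],None,fx=2.3,fy=2.3,interpolation=cv2.INTER_CUBIC))
A=fit("ch",sel(im,P,.035,.046,.353,.43,.245,.315),(391,305,1.55))
q=sel(im,P,.035,.046,.33,.53,.2,.24); print(np.round(np.percentile(q,[1,5,50,95,99],axis=0),1).tolist()); print(A)
for n,x0,x1 in(("kn",.383,.399),("kf",.457,.473)): print(n,np.round(np.percentile(sel(im,P,.035,.046,x0,x1,.24,.315),[2,50,98],axis=0),1).tolist())
P0=np.load("top0.npy"); im,P=cloud("top")
for n,b in(("cork",(.52,.58,.04,.11)),("eraser",(.53,.575,-.06,.01)),("tube",(.53,.575,-.17,-.06))):
  print(n,[np.round(sel(im,p,.008,.06,*b).mean(0),1).tolist() for p in(P0,P)])
E
```

```text
{'clock': 34.95, 'tool_pos': [0.4277, 0.1349, 0.2191], 'contact_force': [0.5962, 0.0796, -0.489], 'moment': [0.0139, -0.0776, -0.0096], 'opening': 0.9811, 'finger_force': 0.0, 'q': [0.3242, 0.8034, -1.2954, 2.0722, 0.9338, 1.044, -1.4822]}
yaw 1.546839119007111 tilt zt [ 0.0015 -0.0032]
[[344.7, 215.7], [351.4, 230.3], [431.9, 233.8], [501.6, 237.3], [508.6, 239.1]]
(array([391.226, 304.866,   1.565]), np.float64(13.05))
kn [[384.1, 241.3], [390.9, 280.4], [397.7, 304.9]]
kf [[458.1, 241.6], [464.3, 279.7], [471.7, 304.2]]
cork [[549.4, 76.1], [nan, nan]]
eraser [[553.2, -24.1], [nan, nan]]
tube [[550.4, -106.7], [nan, nan]]<stdin>:8: RuntimeWarning: Mean of empty slice.
  ret = um.true_divide(
```

View pics/w15.png

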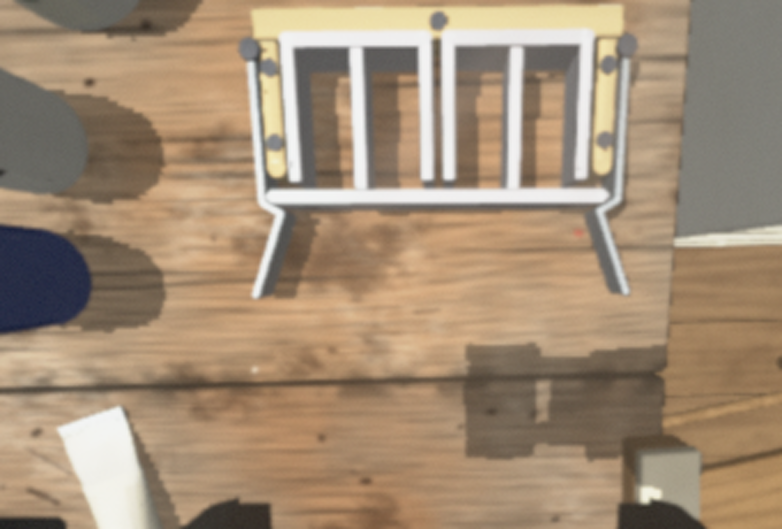

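The keeper plate (row ~196, cols 265-608) sits behind both clip noses (rows ~207), the clips have sprung back, and both channels are flush.

```bash
python3 -c "
from plant import r
print(r.finish_job())"
```

```text
the job is handed in; nothing more can be done
None
```

The job is handed in at about 35 s: both channels are flush against the rack's back wall and the keeper is snapped in behind both clips. I never went near the tube, cork or eraser, but the arm blocked the final camera check of their positions.

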